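# Turn the condiment carousel to bring the squeeze bottle to the front

## Robot

A 6-joint arm with a two-finger parallel gripper is mounted at the origin on the work surface. World frame = base frame: x ahead of the robot, y to its left, z up, the work surface at z = 0. Lengths are in mm, angles in rad, forces in N, time in s.
With the tool pointing down it reaches from about 275 to 1000 mm from the base axis. Payload 8.4 kg.
Tool frame: the origin (TCP) lies between the finger pads; the fingertips stand r.finger_overhang ahead of it and the grasp point (between the pads) is the TCP (r.finger_overhang is the distance from the TCP to the fingertips, in mm); z points along the fingers, y is the line along which they close (so a half turn about z gives the same grasp; the last joint's range is limited). The gripper opens to 85 mm and grips with 20 to 120 N. Pads are 22 mm wide; open, the fingers measure 114 mm over their backs; the gripper's body (76 mm by 85 mm) begins 54 mm behind the grasp point. The pads swing forward as they close: fully open they stand 13 mm farther back than shut.
Start: joints at [1.149, 0.353, 1.633, -0, 1.155, -0.002], TCP at [254.735, 570.735, 250.281] pointing down, gripper open.
Joint ranges: [-2.63, 2.63], [-0.92, 2.1], [0.06, 2.66], [-1.3, 4.44], [0, 2.69], [-3.02, 3.02]. Speed limits (rad/s): [2.22, 2.22, 2.79, 3.14, 3.14, 3.14].

## Interface

Orientations are given as [roll, pitch, yaw] about the fixed x, y, z axes, in that order (R = Rz(yaw) Ry(pitch) Rx(roll)).
In Python, from rig import r, cams, sign_off gives the robot as it stands.
- The arm moves only by the shell command python3 -m crank 'ROWS' [FORCE]. ROWS is JSON, a list of rows, each a list of 7 numbers: the shift along the tool's x, y, z in m, then the turn, a rotation vector about the tool's x, y, z in rad, then the closure, from 0 (fully open) to 1 (shut). In form: [[dx, dy, dz, ax, ay, az, gripper], ...]. A call has 1 to 5 rows; each row is the pose to reach, as a shift and turn from the pose commanded when the call began, along the tool's axes at that moment; what a row does not reach only later rows make up. A row lasts 1/10 s, in which the tool goes at most 50 mm and 8.59 degrees, less where a joint would pass 70% of its speed; a pose out of reach is approached as far as the arm can. A call with a gripper value outside its range is refused whole. The fingers move at their own pace and stop on an object; FORCE is the grip in N (left out, the last holds). Time passes only in rows, so rows that repeat a pose let the fingers close. It gives the time, the measured TCP pose, the force, the opening and the grip force at its end, in the units of the state.
- r.sense(): the state, without advancing time (a new reading comes with each control period).
- cams.grab_frame(name): name is "side" or "top"; returns a dict with "image" (480x640x3 uint8, red, green, blue), "fx", "fy", "cx", "cy" (pixels), "position" and "orientation" of the camera in the world. Camera axes: x right, y down, z forward; pixel columns grow to the right and rows downward; lengths in mm; the calibration is good to about 2 mm. A picture is of the moment at which its call begins. There is no depth.
- sign_off(): hands the job in; it is judged then, once.
The state is a dict: "clock": time; "qpos": joint angles; "qvel": joint speeds; "joint_efforts": joint torques, N m; "eef_pos": TCP position; "tcp_rot": TCP orientation; "contact_force": force on the tool from outside, world axes, zero at the start; "wrist_torque": the same for the moment, N m; "opening": opening from 0.0 (shut) to 1.0 (fully open); "grasp_force": force on a finger pad.
Only numpy, scipy, OpenCV 4.12 (cv2) and the standard library are available. Lean on these libraries where they do the work, as an engineer would, in place of code of your own. Each camera call takes 0.05 s, during which the arm holds its last target. There are 200 camera calls.

## Task

Gently spin the condiment carousel by pushing at its rim (the tray's edge or the finger posts standing on it, not the hub) until the squeeze bottle with the pointed nozzle faces front, in line with the dark steel serving tab that sticks out from under the tray. Push only the carousel: do not touch, tip or lift the bottle, jar or tub standing on it, and leave the bucket and the spreader on the table alone. Finish with the carousel at rest and the hand clear of it.

Things in the scene. Friction and masses are not known exactly. Their poses are not given: they have to be found in the camera images.
- carousel_base: Fixed dark steel base under the turning tray. Origin on the table on the carousel's vertical axis. Its own -x direction is the front: along it a flat steel serving tab, 24 mm wide and 6 mm high, sticks out from under the tray, ending in a round tip, 36 mm wide, 228 mm from the axis (78 mm beyond the tray's edge). The base lies differently turned each time.
- carousel: Round wooden turntable tray, 300 mm diameter, 10 mm thick; origin on its axis at its underside, 20 mm above the table (top at 30 mm); z up. Turns either way past a full turn on a slightly stiff bearing: about 0.9 N at the posts moves it; pushed slowly, it coasts only a few degrees. A 24 mm wide hub stands 45 mm above the tray. Compartment middles at 0, 120 and 240 degrees counter-clockwise from its own x.
- post (a point): Middle (22.5 mm above the tray) of one of six alike steel finger posts standing on the rim, 12 mm diameter, 45 mm tall (tops 75 mm above the table), 140 mm from the axis, at 30 (this one), 90, 150, 210, 270 and 330 degrees counter-clockwise from the tray's own x.
- divider (a point): Middle of one of three low wooden dividers on the tray, 25 mm tall (tops 55 mm above the table) and 8 mm thick, reaching from the hub to 130 mm from the axis, at 60 (this one), 180 and 300 degrees counter-clockwise from the tray's own x.
- bottle: Loose white squeeze bottle with a pointed nozzle, 48 mm diameter, shoulder at 60 mm, 108 mm tall to the nozzle's tip; origin at the centre of its foot. Stands in one of the three compartments, about 70 mm from the carousel's axis. The item to bring to the front; not to be touched.
- jar: Loose round white jar with a flat steel lid, 60 mm diameter, 60 mm tall; origin at the centre of its foot. Stands in another compartment about 70 mm from the carousel's axis. Not to be touched.
- tub: Loose square white tub with a grey lid, 55 x 55 mm, 52 mm tall; origin at the centre of its foot. Stands in the remaining compartment about 70 mm from the carousel's axis. Not to be touched.
- bucket_mid (a point): Centre (45 mm above its foot) of a white lidded bucket, 110 mm diameter, 89 mm tall, loose on the table to the left (+y) of the carousel. Not to be moved.
- spreader_grip (a point): Middle of the handle of a loose spreader (a spatula) lying on the table to the right (-y) of the carousel. Not to be moved.

How it is judged:
By the outcome, as a careful person would: the job done as asked, in the order asked, and still so for the second after the job is handed in, with the robot touching nothing.
It also fails if it takes over 72 s, if anything falls off the work surface, if the arm or the gripper's body presses on something with over 40 N, if the wrist force passes 120 N, or if a joint passes its speed limit or range.

## Working session

There is one attempt and no reset: what is moved stays moved. The work goes in short steps, Python scripts to look and compute and a shell command to move; the robot and the scene stay as the last step left them, time stands still between calls to the robot, and variables do not carry over. Pictures are saved under pics/ and viewed, at most 10 in all, crops included, and the job is handed in when it is done.

```bash
mkdir -p pics; ls
python3 - <<'E'
from rig import r,cams
import cv2
print(r.sense(), r.finger_overhang)
for n in("top","side"):
    f=cams.grab_frame(n); cv2.imwrite(f"pics/{n}0.png",f["image"][...,::-1])
    print({k:f[k] for k in f if k!="image"})
E
```

```text
pics
{'clock': 0.0, 'qpos': array([ 1.14856432e+00,  3.53647217e-01,  1.63418535e+00,  6.19910501e-07,
        1.15518492e+00, -2.42119161e-03]), 'qvel': array([-1.20236529e-03, -3.30859840e-04,  3.44924545e-04, -1.61238375e-03,
       -2.22760241e-03,  2.93135226e-05]), 'joint_efforts': array([-2.14212392e-03, -6.05252767e+01, -3.42063081e+01, -2.83695035e-04,
        9.31151386e-03, -1.31033352e-05]), 'eef_pos': array([254.55982071, 570.29070087, 249.54032961]), 'tcp_rot': array([-3.14016783e+00, -4.01655616e-06,  2.72178158e+00]), 'contact_force': array([-0.04081151, -0.01191703,  0.78902448]), 'wrist_torque': array([-0.03350894,  0.00968661,  0.04476152]), 'grasp_force': 0.0, 'opening': 1.0003497640907164} 19.0
{'fx': 475.2001957814694, 'fy': 475.2001957814694, 'cx': 314.2309204505213, 'cy': 244.8298026018975, 'position': array([ 349.85852146,  -13.92069017, 1089.1790273 ]), 'orientation': array([-2.92156957, -0.00725959, -1.46324863])}
{'fx': 450.2315618954112, 'fy': 450.2315618954112, 'cx': 313.33443400395885, 'cy': 239.99201598292774, 'position': array([ 138.11514996, -613.20282955,  973.40781545]), 'orientation': array([-2.46977671, -0.00595499, -0.56968236])}
```

View pics/top0.png

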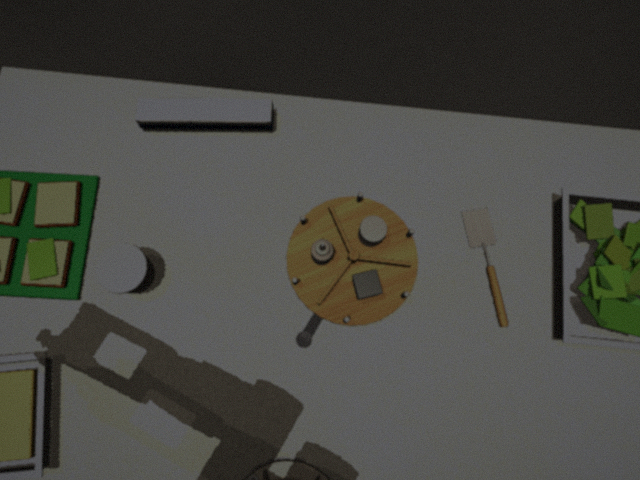

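View pics/side0.png

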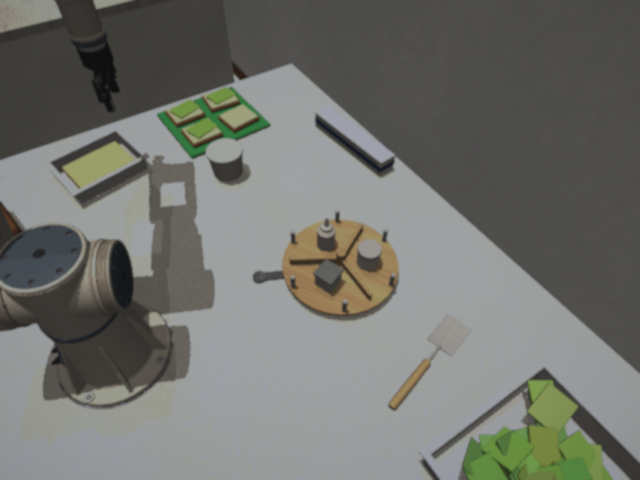

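Top view: hub (352,259), bottle (322,250), jar (373,230), tub (367,284), tab tip (304,339), six posts on the rim, bucket (127,268), spreader (488,265). The side view agrees. The bottle needs to go about 75° counter-clockwise to reach the tab. Next I'll measure this.

```bash
cat > h.py <<'E'
import numpy as np, cv2
from scipy.spatial.transform import Rotation as R
from rig import r,cams
def ray(f,uv,z):
    d=R.from_euler('xyz',f["orientation"]).apply([(uv[0]-f["cx"])/f["fx"],(uv[1]-f["cy"])/f["fy"],1])
    return f["position"]+d*(z-f["position"][2])/d[2]
def proj(f,p):
    c=R.from_euler('xyz',f["orientation"]).inv().apply(np.array(p)-f["position"])
    return c[:2]/c[2]*[f["fx"],f["fy"]]+[f["cx"],f["cy"]]
def tray(f):
    h=cv2.cvtColor(f["image"],cv2.COLOR_RGB2HSV)
    m=cv2.inRange(h,(5,90,60),(25,255,255))
    m=cv2.morphologyEx(m,cv2.MORPH_CLOSE,np.ones((9,9)))
    cs=cv2.findContours(m,0,1)[0]; c=max(cs,key=cv2.contourArea)
    hull=cv2.convexHull(c)[:,0]
    P=np.array([ray(f,p,30)[:2] for p in hull],np.float32)
    return cv2.minEnclosingCircle(P), cv2.fitEllipse(P)
E
python3 - <<'E'
from h import *
for n in("top","side"):
    f=cams.grab_frame(n); print(n,tray(f))
    if n=="top":
        for k,uv,z in[("hub",(352,259),75),("tab",(304,339),6),("bot",(322,247),105),("jar",(373,226),60),("tub",(367,283),52),("bucket",(122,268),89)]:print(k,ray(f,uv,z).round())
        for uv in[(304,220),(360,197),(410,232),(407,295),(347,320),(295,281)]:print(ray(f,uv,65).round())
        a=f["image"][180:360,270:430]
        a=cv2.convertScaleAbs(a,alpha=1.6)
        cv2.imwrite("pics/crop1.png",cv2.resize(a,None,fx=3.3,fy=3.3,interpolation=2)[...,::-1])
    else:
        for k,uv,z in[("tab",(258,277),6),("bot",(326,221),105)]:print(k,ray(f,uv,z).round())
E
```

```text
top (((563.2501220703125, -84.70838928222656), 149.10877990722656), ((563.0145263671875, -84.58043670654297), (296.1720275878906, 296.71539306640625), 81.99414825439453))
hub [554. -82.  75.]
tab [375.   4.   6.]
bot [567. -14. 105.]
jar [ 637. -123.   60.]
tub [ 508. -121.   52.]
bucket [478. 404.  89.]
[632.  32.  65.]
[700. -88.  65.]
[ 631. -205.   65.]
[ 490. -208.   65.]
[423. -84.  65.]
[494.  36.  65.]
side (((563.153564453125, -86.57849884033203), 148.5789794921875), ((562.6239624023438, -86.88346862792969), (293.4553527832031, 295.76422119140625), 129.20164489746094))
tab [372.   5.   6.]
bot [576.   0. 105.]
```

View pics/crop1.png

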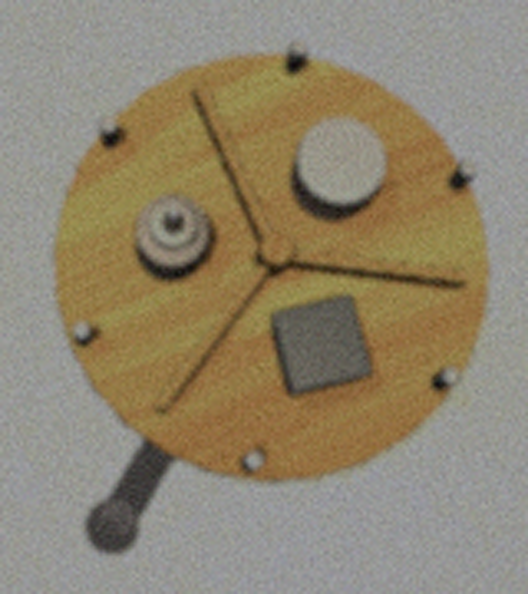

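Both views put the axis at about (563,-86). The tab tip is at r≈210, as it should be, and at angle 154.4°. The posts are at about k·60°−0.4°. So the bottle at about 88° has to turn about +66°. I'll push the post at 179° (423,-84) counter-clockwise with the shut fingers, and first transit at height.

```bash
python3 -m crank '[[-0.03,-0.037,0,0,0,0,1],[-0.06,-0.074,0,0,0,0,1],[-0.09,-0.111,0,0,0,0,1],[-0.12,-0.148,0,0,0,0,1],[-0.15,-0.185,0,0,0,0,1]]' 20
python3 -m crank '[[-0.03,-0.037,0,0,0,0,1],[-0.06,-0.074,0,0,0,0,1],[-0.09,-0.111,0,0,0,0,1],[-0.12,-0.148,0,0,0,0,1],[-0.15,-0.185,0,0,0,0,1]]'
python3 - <<'E'
from h import *
print(ray(cams.grab_frame("top"),(322.4,246),108))
E
```

```text
clock: 0.7
eef_pos: [316.3, 338.8, 250.2]
tcp_rot: [3.142, 0.0, 2.722]
contact_force: [0.6, -0.4, 0.1]
opening: 0.143
grasp_force: 0.0
clock: 1.2
eef_pos: [377.9, 108.8, 250.5]
tcp_rot: [3.141, 0.001, 2.722]
contact_force: [1.3, 0.5, -0.6]
opening: 0.001
grasp_force: 0.0
[568.15660236 -14.89472826 108.        ]
```

```bash
python3 -m crank '[[-0.027,-0.033,0,0,0,0.14,1],[-0.054,-0.065,0,0,0,0.28,1],[-0.081,-0.098,0,0,0,0.42,1],[-0.108,-0.13,0,0,0,0.56,1],[-0.108,-0.13,0,0,0,0.7,1]]'
python3 -m crank '[[0,0,0.02,0,0,0.14,1],[0,0,0.05,0,0,0.28,1],[0,0,0.08,0,0,0.42,1],[0,0,0.1,0,0,0.45,1],[0,0,0.1,0,0,0.45,1]]'
python3 - <<'E'
from h import *
f=cams.grab_frame("side")
cv2.imwrite("pics/s2.png",cv2.resize(cv2.convertScaleAbs(f["image"][130:350,190:430],alpha=1.5),None,fx=2.5,fy=2.5)[...,::-1])
E
```

```text
clock: 1.75
eef_pos: [424.7, -56.1, 250.5]
tcp_rot: [3.141, 0.002, 2.012]
contact_force: [-0.1, 0.3, 0.2]
opening: -0.001
grasp_force: 0.0
clock: 2.25
eef_pos: [421.7, -51.9, 148.2]
tcp_rot: [-3.137, -0.001, 1.571]
contact_force: [-0.4, -0.6, -0.4]
opening: 0.003
grasp_force: 0.0
```

View pics/s2.png

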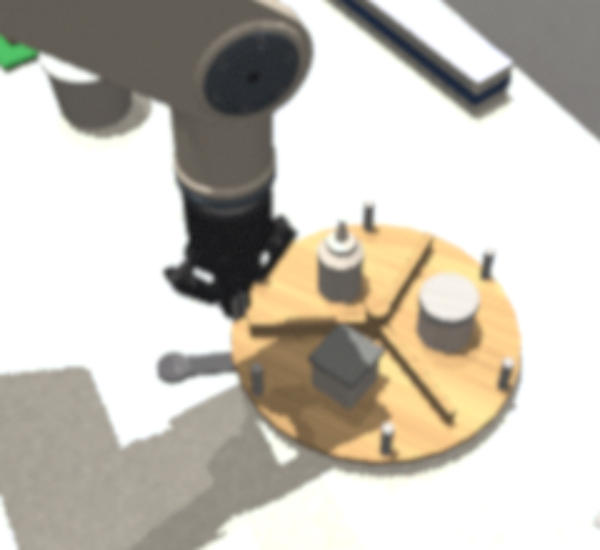

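The fingers are shut, just outside the rim behind the near post. The gripper's knuckles stay well above the tub. Next I descend and close up to the post.

```bash
python3 -m crank '[[0,0,0.03,0,0,0,1],[0,0,0.06,0,0,0,1],[0,0,0.081,0,0,0,1],[0,0,0.081,0,0,0,1],[0,0,0.081,0,0,0,1]]'
python3 -m crank '[[-0.003,0,0,0,0,0,1],[-0.006,0,0,0,0,0,1],[-0.009,0,0,0,0,0,1],[-0.012,0,0,0,0,0,1],[-0.015,0,0,0,0,0,1]]'
python3 - <<'E'
from h import *
f=cams.grab_frame("side")
a=cv2.convertScaleAbs(f["image"][170:350,220:440],alpha=1.5)
cv2.imwrite("pics/s3.png",cv2.resize(a,None,fx=3,fy=3)[...,::-1])
E
```

```text
clock: 2.8
eef_pos: [424.3, -52.2, 70.3]
tcp_rot: [3.141, 0.0, 1.573]
contact_force: [-0.0, 0.5, 0.3]
opening: -0.0
grasp_force: 0.0
clock: 3.3
eef_pos: [423.7, -67.4, 69.6]
tcp_rot: [3.141, -0.0, 1.572]
contact_force: [-0.7, 1.3, 0.0]
opening: -0.001
grasp_force: 0.5
```

View pics/s3.png

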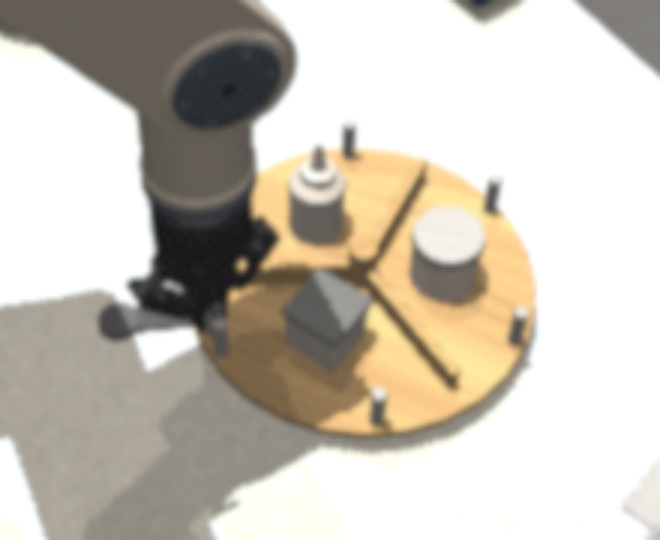

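The fingers are against the near post (force about 1 N) and clear of the tub. Now I push along the arc.

```bash
python3 -m crank '[[-0.0037,-0.0004,0,0,0,-0.026,1],[-0.0074,-0.0007,0,0,0,-0.052,1],[-0.0111,-0.001,0,0,0,-0.079,1],[-0.0148,-0.0011,0,0,0,-0.105,1],[-0.0186,-0.0011,0,0,0,-0.131,1]]'
python3 -m crank '[[-0.0037,-0.0004,0,0,0,-0.026,1],[-0.0074,-0.0007,0,0,0,-0.052,1],[-0.0111,-0.001,0,0,0,-0.079,1],[-0.0148,-0.0011,0,0,0,-0.105,1],[-0.0186,-0.0011,0,0,0,-0.131,1]]'
python3 -m crank '[[-0.0037,-0.0004,0,0,0,-0.026,1],[-0.0074,-0.0007,0,0,0,-0.052,1],[-0.0111,-0.001,0,0,0,-0.079,1],[-0.0148,-0.0011,0,0,0,-0.105,1],[-0.0186,-0.0011,0,0,0,-0.131,1]]'
python3 - <<'E'
from h import *
p=r.sense()["eef_pos"][:2]-[563,-86]
print(np.hypot(*p),np.degrees(np.arctan2(p[1],p[0]))%360)
f=cams.grab_frame("top")
a=cv2.convertScaleAbs(f["image"][180:360,270:430],alpha=1.6)
cv2.imwrite("pics/t4.png",cv2.resize(a,None,fx=3.3,fy=3.3,interpolation=2)[...,::-1])
E
```

```text
clock: 3.85
eef_pos: [422.6, -85.9, 69.3]
tcp_rot: [3.141, -0.0, 1.704]
contact_force: [0.8, 1.4, 0.9]
opening: 0.0
grasp_force: 0.5
clock: 4.35
eef_pos: [423.8, -104.5, 69.2]
tcp_rot: [3.142, -0.0, 1.835]
contact_force: [0.5, 1.2, -0.4]
opening: 0.002
grasp_force: 0.5
clock: 4.85
eef_pos: [427.6, -122.7, 69.2]
tcp_rot: [-3.142, -0.0, 1.966]
contact_force: [-0.0, 0.4, 0.3]
opening: 0.001
grasp_force: 0.5
140.3188523163831 195.16487801786278
```

View pics/t4.png

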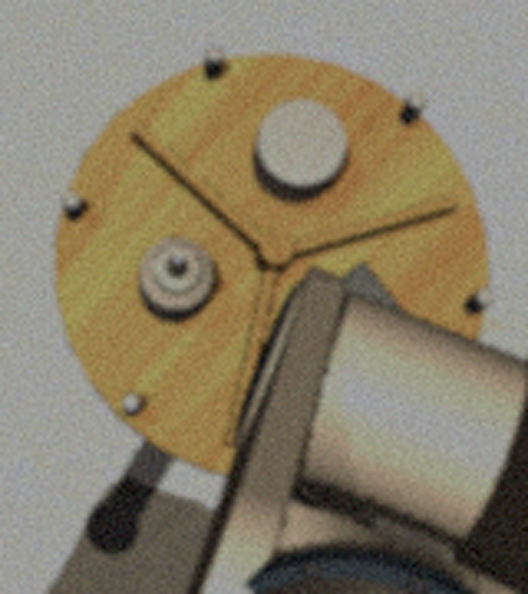

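The tray turns smoothly with the push and all items are standing. The nozzle is now at crop (178,264). About 45° is left.

```bash
python3 -m crank '[[-0.0037,-0.0004,0,0,0,-0.026,1],[-0.0074,-0.0007,0,0,0,-0.052,1],[-0.0111,-0.001,0,0,0,-0.079,1],[-0.0148,-0.0011,0,0,0,-0.105,1],[-0.0186,-0.0011,0,0,0,-0.131,1]]'
python3 -m crank '[[-0.0037,-0.0004,0,0,0,-0.026,1],[-0.0074,-0.0007,0,0,0,-0.052,1],[-0.0111,-0.001,0,0,0,-0.079,1],[-0.0148,-0.0011,0,0,0,-0.105,1],[-0.0186,-0.0011,0,0,0,-0.131,1]]'
python3 -m crank '[[-0.0037,-0.0004,0,0,0,-0.026,1],[-0.0074,-0.0007,0,0,0,-0.052,1],[-0.0111,-0.001,0,0,0,-0.079,1],[-0.0148,-0.0011,0,0,0,-0.105,1],[-0.0186,-0.0011,0,0,0,-0.131,1]]'
python3 -m crank '[[-0.0037,-0.0004,0,0,0,-0.026,1],[-0.0074,-0.0007,0,0,0,-0.052,1],[-0.0111,-0.001,0,0,0,-0.079,1],[-0.0148,-0.0011,0,0,0,-0.105,1],[-0.0186,-0.0011,0,0,0,-0.131,1]]'
python3 -m crank '[[-0.0037,-0.0004,0,0,0,-0.026,1],[-0.0074,-0.0007,0,0,0,-0.052,1],[-0.0111,-0.001,0,0,0,-0.079,1],[-0.0148,-0.0011,0,0,0,-0.105,1],[-0.0186,-0.0011,0,0,0,-0.131,1]]'
python3 - <<'E'
from h import *
p=r.sense()["eef_pos"][:2]-[563,-86]
print(np.hypot(*p),np.degrees(np.arctan2(p[1],p[0]))%360,r.sense()["qpos"])
f=cams.grab_frame("top")
a=cv2.convertScaleAbs(f["image"][180:360,270:430],alpha=1.6)
cv2.imwrite("pics/t5.png",cv2.resize(a,None,fx=3.3,fy=3.3,interpolation=2)[...,::-1])
E
```

```text
clock: 5.4
eef_pos: [433.5, -140.2, 69.2]
tcp_rot: [-3.141, -0.0, 2.096]
contact_force: [-0.4, 0.6, -0.3]
opening: -0.003
grasp_force: 0.5
clock: 5.9
eef_pos: [441.8, -156.8, 69.2]
tcp_rot: [-3.141, -0.001, 2.227]
contact_force: [0.4, 1.4, -0.1]
opening: -0.002
grasp_force: 0.5
clock: 6.4
eef_pos: [452.3, -172.2, 69.1]
tcp_rot: [-3.141, -0.001, 2.358]
contact_force: [0.1, 0.8, 0.5]
opening: 0.002
grasp_force: 0.5
clock: 6.9
eef_pos: [464.9, -186.3, 69.2]
tcp_rot: [-3.141, -0.0, 2.491]
contact_force: [-0.3, 1.3, -0.1]
opening: -0.002
grasp_force: 0.5
clock: 7.4
eef_pos: [479.2, -198.5, 69.2]
tcp_rot: [-3.142, -0.0, 2.622]
contact_force: [-1.0, 0.3, -0.5]
opening: 0.003
grasp_force: 0.5
140.24873557912196 233.32627329337936 [-3.95538903e-01  4.42292259e-01  1.99469990e+00 -4.32161083e-05
  7.04742409e-01 -1.44670592e+00]
```

View pics/t5.png

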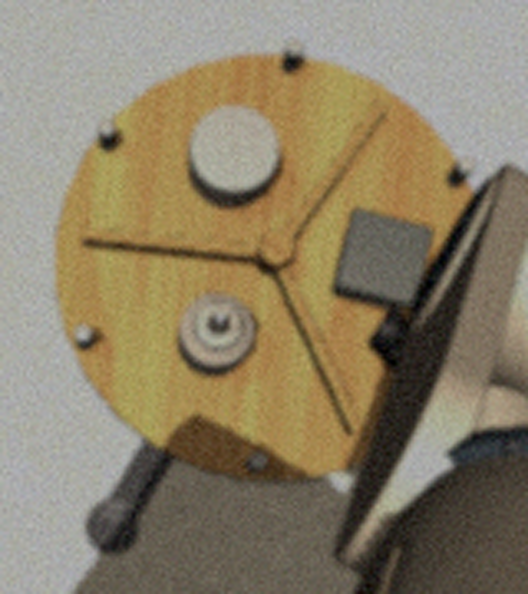

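The post pattern has rotated by almost exactly 60°. The nozzle is at crop (218,320). I'll work out the remaining angle.

Run:
```python
from h import *
f=cams.grab_frame("top")
A=np.array([563,-85.8])
g=lambda c:(270+(c[0]+.5)/3.3-.5,180+(c[1]+.5)/3.3-.5)
def ang(c,z):
    p=ray(f,g(c),z)[:2]-A; return np.degrees(np.arctan2(p[1],p[0])).round(1)%360,np.hypot(*p).round(1)
print("now: nozzle",ang((219,322),108),"shoulder",ang((218,332),85),"tab",ang((110,524),6),"hub",ang((278,249),75))
print("div tops",[ang(c,55) for c in((85,241),(350,432),(383,115))])
print("before: nozzle",ang((173,218),108),"tab",ang((112,523),6))
print("div tops",[ang(c,55) for c in((195,92),(160,410),(465,284))])
```

```text
now: nozzle (np.float64(148.4), np.float64(68.2)) shoulder (np.float64(150.2), np.float64(70.3)) tab (np.float64(153.9), np.float64(208.9)) hub (np.float64(111.7), np.float64(0.6))
div tops [(np.float64(92.1), np.float64(129.0)), (np.float64(207.5), np.float64(127.2)), (np.float64(328.6), np.float64(123.3))]
before: nozzle (np.float64(85.4), np.float64(71.9)) tab (np.float64(154.1), np.float64(207.6))
div tops [(np.float64(31.5), np.float64(126.0)), (np.float64(149.2), np.float64(130.4)), (np.float64(267.2), np.float64(127.8))]
```

About 4.5–5° is left. I'll do a slow final nudge, then hold.

```bash
python3 -m crank '[[-0.0024,-0.0003,0,0,0,-0.017,1],[-0.0047,-0.0005,0,0,0,-0.034,1],[-0.0069,-0.0007,0,0,0,-0.049,1],[-0.0088,-0.0008,0,0,0,-0.062,1],[-0.0104,-0.0009,0,0,0,-0.073,1]]'
python3 -m crank '[[0,0,0,0,0,0,1],[0.002,-0.001,0,0,0,0,1],[0.005,-0.003,0,0,0,0,1],[0.008,-0.005,0,0,0,0,1],[0.01,-0.006,0,0,0,0,1]]'
python3 -m crank '[[0,0,-0.03,0,0,0,1],[0,0,-0.07,0,0,0,1],[0,0,-0.11,0,0,0,1],[0,0,-0.15,0,0,0,1],[0,0,-0.15,0,0,0,1]]'
python3 - <<'E'
from h import *
f=cams.grab_frame("top")
a=cv2.convertScaleAbs(f["image"][180:360,270:430],alpha=1.6)
cv2.imwrite("pics/t6.png",cv2.resize(a,None,fx=3.3,fy=3.3,interpolation=2)[...,::-1])
E
```

```text
clock: 8.0
eef_pos: [487.8, -204.4, 69.3]
tcp_rot: [3.142, 0.0, 2.694]
contact_force: [-1.2, 0.1, 0.6]
opening: 0.002
grasp_force: 0.4
clock: 8.5
eef_pos: [475.4, -205.3, 69.3]
tcp_rot: [-3.142, -0.0, 2.693]
contact_force: [-0.1, 0.1, -0.3]
opening: 0.003
grasp_force: 0.0
clock: 9.0
eef_pos: [478.6, -206.6, 224.6]
tcp_rot: [3.141, 0.009, 2.693]
contact_force: [0.4, -0.2, -0.6]
opening: 0.0
grasp_force: 0.0
```

View pics/t6.png

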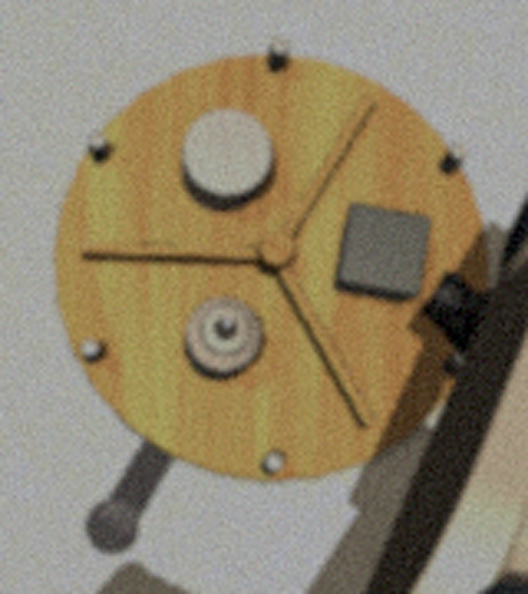

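The hand is up and clear, and all items are standing. The nozzle is at crop (226,327), nearly in line with the tab. I'll measure it.

Run:
```python
from h import *
f=cams.grab_frame("top")
A=np.array([563,-85.8])
g=lambda c:(270+(c[0]+.5)/3.3-.5,180+(c[1]+.5)/3.3-.5)
def ang(c,z):
    p=ray(f,g(c),z)[:2]-A; return np.degrees(np.arctan2(p[1],p[0])).round(1)%360,np.hypot(*p).round(1)
print("nozzle",ang((226,327),108),ang((226,327),138),"shoulder",ang((225,337),90),"tab",ang((110,524),6))
print("div tops",[ang(c,55) for c in((84,256),(364,426),(374,103))])
print("posts z75",[ang(c,75) for c in((278,50),(102,143),(93,345),(274,456),(454,154))])
# jar, tub, bottle silhouettes by colour
a=f["image"]; h=cv2.cvtColor(a,cv2.COLOR_RGB2HSV)
m=cv2.inRange(h,(0,0,50),(180,85,255)); n,l,s,c=cv2.connectedComponentsWithStats(m)
for i in range(1,n):
    if 60<s[i,4]<900 and 285<c[i,0]<420 and 190<c[i,1]<330: print(s[i],c[i].round(1))
```

```text
nozzle (np.float64(152.9), np.float64(68.2)) (np.float64(153.7), np.float64(73.0)) shoulder (np.float64(154.8), np.float64(71.3)) tab (np.float64(153.9), np.float64(208.9))
div tops [(np.float64(96.7), np.float64(129.2)), (np.float64(212.0), np.float64(127.4)), (np.float64(333.1), np.float64(126.8))]
posts z75 [(np.float64(5.4), np.float64(137.7)), (np.float64(64.6), np.float64(137.5)), (np.float64(123.8), np.float64(137.9)), (np.float64(183.8), np.float64(135.6)), (np.float64(304.9), np.float64(135.1))]
[325 213  28  27 591] [338.3 225.8]
[372 242  28  27 571] [386.1 254.9]
[326 270  23  23 391] [337.1 281.2]
```

Nozzle (tip at 138 mm) at 153.7°, compartment middle about 154°, tab 153.9–154.4°: aligned. Now I'll retreat, check the carousel is at rest, and sign off.

```bash
python3 -m crank '[[0.04,0,0,0,0,0,1],[0.08,0,0,0,0,0,1],[0.1,0,0,0,0,0,1],[0.1,0,0,0,0,0,1],[0.1,0,0,0,0,0,1]]'
python3 -m crank '[[0,0,0,0,0,0,1],[0,0,0,0,0,0,1],[0,0,0,0,0,0,1],[0,0,0,0,0,0,1],[0,0,0,0,0,0,1]]'
python3 - <<'E'
from h import *
from rig import sign_off
f=cams.grab_frame("top"); h=cv2.cvtColor(f["image"],cv2.COLOR_RGB2HSV)
m=cv2.inRange(h,(0,0,50),(180,85,255)); n,l,s,c=cv2.connectedComponentsWithStats(m)
b=[c[i] for i in range(1,n) if 60<s[i,4]<900 and 285<c[i,0]<420 and 190<c[i,1]<330]
print(b)
if any(np.hypot(*(x-[337.1,281.2]))<1 for x in b): print(sign_off())
E
```

```text
clock: 9.6
eef_pos: [386.0, -162.0, 218.6]
tcp_rot: [-3.142, -0.0, 2.693]
contact_force: [-0.0, -0.6, -0.1]
opening: 0.002
grasp_force: 0.0
clock: 10.1
eef_pos: [386.1, -162.0, 219.2]
tcp_rot: [-3.142, -0.0, 2.693]
contact_force: [-0.0, 0.4, -0.4]
opening: 0.0
grasp_force: 0.0
[array([338.36581197, 225.70940171]), array([386.23550725, 254.98913043]), array([337.1865285 , 281.11398964])]
the job is handed in; nothing more can be done
None
```

The carousel was turned about 65° counter-clockwise and is at rest, with the bottle in line with the serving tab to within about 1° as measured from the camera; the hand is clear and the job is handed in.

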